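Aim the infrared thermometer at the calibration target

TASK

Draw the yellow infrared thermometer up out of its bench holder, then turn it and hold it raised so that its nose points squarely at the centre of the calibrator's sloping black disc from about 8 cm away, without touching the calibrator. Keep it steady there: the job finishes with the thermometer still held aimed at the disc. Leave the dropper bottle, the flask and the petri dish where they stand.

Things in the scene. Friction and masses are not known exactly. Their poses are not given: they have to be found in the camera images.
- thermometer: loose pen-style infrared thermometer, 177 mm long, about 75 to 155 g, standing nose down in the holder. Origin at the nose (lens), the centre of its lower end; own z runs from the nose along the body to the tail, so it looks along its own -z. From z = 0 to 75 mm a dark round barrel 23 mm in diameter; from z = 75 to 175 mm a yellow handle, 32 mm along its own x by 26 mm along its own y, to grip; a small cap ends at 177 mm. Any turn about its own z aims equally well.
- nose (a point): the lens at the lower end of the thermometer (its origin)
- holder: fixed bench holder: dark foot plate 90 x 90 x 12 mm with an upright grey tube, bore 28 mm, rim 80 mm above the worktop and 46 mm across; the nose rests on the tube's floor 14 mm above the worktop. Origin at the centre of the underside. The thermometer stands loose in it (2.5 mm play all round) and has to rise 66 mm for its nose to clear the rim.
- calibrator: fixed calibrator: white case 170 mm (own x) x 140 mm (own y), 51 mm high, with a grey head block on it up to 130 mm high whose face slopes towards own -x (about towards the robot). Origin at the centre of the underside.
- target: the black disc on the calibrator's sloping face, 70 mm in diameter, in an 86 mm aluminium ring. Origin at the centre of the disc's surface, about 98 mm above the worktop; own z is the normal out of the disc, pointing up and about towards the robot, 40 degrees (0.70 rad) off vertical.
- dropper: small amber dropper bottle, 40 mm across, 90 mm high, bystander; origin under its centre
- flask: conical flask with a red-brown stopper, 64 mm across, 106 mm high, bystander; origin under its centre
- dish: flat glass petri dish, 66 mm across, 15 mm high, bystander; origin under its centre
Mind the look-alikes: they are no part of the job. Leave any blue or purple look-alike of the thermometer alone.

How it is judged (in metres and radians):
On the way:
1. the thermometer is drawn up out of the holder: nose clear above the rim, held by the fingers (height (world z) of nose above 0.09 m and contact force between the fingers and thermometer above 1 N and contact force between thermometer and holder below 0.05 N), for 0.1 s.
At the end, for the whole second after the job is handed in: Held by the fingers alone, nose over 110 mm above the worktop, touching neither holder nor calibrator, still; nose 50 to 120 mm from the disc along its axis, axis passing within 15 mm of the disc centre in each cross direction and within 0.26 rad of the disc normal (x of target in the frame of thermometer between -0.015 and 0.015 m and y of target in the frame of thermometer between -0.015 and 0.015 m and z of target in the frame of thermometer between -0.12 and -0.05 m and angle between the z axis of thermometer and the z axis of target, either way round below 0.26 rad and contact force between the fingers and thermometer above 1 N and height (world z) of nose above 0.11 m and contact force between thermometer and calibrator below 0.05 N and contact force between thermometer and holder below 0.05 N and linear speed of thermometer below 0.02 m/s and angular speed of thermometer below 0.15 rad/s); the arm keeps its last pose, push and grip.
It fails at once if the dropper bottle is moved more than 20 mm or tipped (distance of dropper from where it was at the start of the episode above 0.02 m or angle between dropper's own z axis and vertical above 0.4 rad).
It fails at once if the stoppered flask is moved more than 20 mm or tipped (distance of flask from where it was at the start of the episode above 0.02 m or angle between flask's own z axis and vertical above 0.4 rad).
It fails at once if the petri dish is moved more than 20 mm or tipped (distance of dish from where it was at the start of the episode above 0.02 m or angle between dish's own z axis and vertical above 0.4 rad).
It fails at once if the thermometer touches the calibrator (contact force between thermometer and calibrator above 0.5 N).
It also fails if it takes over 32 s, if anything falls off the work surface, if the arm or the gripper's body presses on something with over 40 N, if the wrist force passes 120 N, or if a joint passes its speed limit or range.

ROBOT

A 6-joint arm with a two-finger parallel gripper is mounted at the origin on a cart in front of the work surface, level with it; the furniture and walls round the work are solid. World frame = base frame: x ahead of the robot, y to its left, z up, the work surface at z = 0. Lengths are in m, angles in degrees, forces in N, time in s.
With the tool pointing down it reaches from about 0.375 to 0.9 m from the base axis. Payload 3.1 kg.
Tool frame: the origin (TCP) lies at the very end of the fingers, on their centre line; the grasp point (between the pads) lies 19 mm behind it (bot.tcp_to_grasp is the distance from the TCP to the grasp point, in m); z points along the fingers, y is the direction in which the jaws open and shut (so a half turn about z gives the same grasp; the last joint's range is limited). The gripper opens to 87 mm and grips with 3 to 60 N. Pads are 19 mm wide; open, the fingers measure 117 mm over their backs; the gripper's body (75 mm by 190 mm) begins 51 mm behind the grasp point.
Start: joints at [57.668, 30.224, 82.088, -0, 67.689, -10.227], TCP at [0.235, 0.579, 0.223] pointing down, gripper open.
Joint ranges: [-176.69, 176.69], [-43.24, 126.21], [12.49, 139.97], [-82, 262], [0, 151.66], [-163.58, 163.58]. Speed limits (degrees/s): [159.86, 159.86, 180, 180, 180, 180].

INTERFACE

Orientations are given as a 3x3 rotation matrix whose columns are the frame's x, y, z axes.
In Python, from rig import telemetry, eyes, order, bot gives the robot as it stands. The module is installed in compiled form; this text tells all that it offers.
- The arm moves only by the tool servo_tool, never from a script. Its argument "targets" is a list of rows, each a list of 2 entries, a list of its own where there are three numbers: the shift along the tool's x, y, z in m, then the turn, a rotation vector about the tool's x, y, z in rad. In form: [[[tx, ty, tz], [wx, wy, wz]], ...]. A call has 1 to 12 rows; each row is the pose to reach, as a shift and turn from the pose commanded when the call began, along the tool's axes at that moment; what a row does not reach only later rows make up. A row lasts 1/8 s, in which the tool goes at most 62.5 mm and 10.7 degrees, less where a joint would pass 70% of its speed; a pose out of reach is approached as far as the arm can. A call with a gripper value outside its range is refused whole. "gripper" is the finger opening in m, from 0 to 0.087, set as the call begins (left out, the last holds). The fingers move at their own pace and stop on an object; the grip force is fixed at half the most. Time passes only in rows, so rows that repeat a pose let the fingers close. It gives the time, the measured TCP pose, the force and the opening at its end, in the units of the state.
- telemetry.read_state(): the state, without advancing time (a new reading comes with each control period).
- eyes.capture(name): name is "scene" or "top"; returns a dict with "pixels" (384x512x3 uint8, blue, green, red), "intrinsics" (3x3 intrinsics, pixels), "k1" (the pictures are not rectified: a ray, as slopes to the right and down, at radius r is drawn at 1 + k1 r^2 times it, then the intrinsics apply), "extrinsics" (4x4, takes a point from camera to world coordinates). Camera axes: x right, y down, z forward; pixel columns grow to the right and rows downward; lengths in m; the calibration is good to about 2 mm. A picture is of the moment at which its call begins. There is no depth.
- order.hand_in(): hands the job in, once; it reports no verdict.
The state is a dict: "time_s": time; "joint_positions": joint angles; "qvel": joint speeds; "tau": joint torques, N m; "position": TCP position; "tcp_rot": TCP orientation; "force": force on the tool from outside, world axes, zero at the start; "moment": the same for the moment, N m; "opening": opening from 0.0 (shut) to 1.0 (fully open).
Only numpy, scipy, OpenCV 4.12 (cv2) and the standard library are available. Lean on these libraries where they do the work, as an engineer would, in place of code of your own. Each camera call takes 0.05 s, during which the arm holds its last target. There are 200 camera calls.

## Working session

There is one attempt and no reset: what is moved stays moved. The work goes in short steps, Python scripts to look and compute and a tool call to move; the robot and the scene stay as the last step left them, time stands still between calls to the robot, and variables do not carry over. Pictures are saved under pics/ and viewed, about 8 in all and at most 12, crops included, and the job is handed in when it is done.

Besides the shell and the picture viewer there is one more tool, called after ">>>" as name([rows], argument=value, ...), one row to a line, values as JSON. servo_tool: Moves the arm, as the interface text tells. Its arguments: {"type":"object","properties":{"targets":{"type":"array","items":{"type":"array"}},"gripper":{"type":"number"}},"required":["targets"]}

```bash
mkdir -p pics; cat > h.py <<'E'
import numpy as np, cv2
from rig import telemetry, eyes, order, bot
def cap(n,f=None):
    c=eyes.capture(n)
    if f: cv2.imwrite('pics/'+f,c['pixels'])
    return c
def ray(c,u,v):
    K=c['intrinsics'];k=c['k1']
    d=np.array([(u-K[0,2])/K[0,0],(v-K[1,2])/K[1,1]]);s=d.copy()
    for _ in range(30): s=d/(1+k*(s@s))
    E=np.array(c['extrinsics']);r=E[:3,:3]@np.r_[s,1];return E[:3,3],r/np.linalg.norm(r)
def plane(c,u,v,z):
    o,r=ray(c,u,v);return o+r*(z-o[2])/r[2]
def proj(c,p):
    E=np.array(c['extrinsics']);q=E[:3,:3].T@(np.asarray(p)-E[:3,3]);s=q[:2]/q[2];s=s*(1+c['k1']*(s@s))
    K=c['intrinsics'];return np.array([K[0,0]*s[0]+K[0,2],K[1,1]*s[1]+K[1,2]])
def tri(c1,p1,c2,p2):
    A=np.zeros((3,3));b=np.zeros(3);L=[]
    for c,p in((c1,p1),(c2,p2)):
        o,r=ray(c,*p);M=np.eye(3)-np.outer(r,r);A+=M;b+=M@o;L.append((o,r))
    x=np.linalg.solve(A,b);return x,[np.linalg.norm(np.cross(x-o,r)) for o,r in L]
E
python3 - <<'E'
from h import *
for n in('scene','top'):
    c=cap(n,n+'0.png');print(n,c['intrinsics'],c['k1'],np.round(c['extrinsics'],3))
print(telemetry.read_state())
E
```

```text
scene [[499.54708768   0.         258.81988476]
 [  0.         499.54708768 192.62637949]
 [  0.           0.           1.        ]] -0.2155397651462449 [[ 0.551 -0.385  0.74  -0.439]
 [-0.834 -0.226  0.504 -0.612]
 [-0.027 -0.895 -0.446  0.685]
 [ 0.     0.     0.     1.   ]]
top [[353.02551642   0.         256.23704981]
 [  0.         353.02551642 188.71502162]
 [  0.           0.           1.        ]] -0.027309437425235554 [[-0.015 -0.981  0.194  0.325]
 [-1.     0.016  0.008  0.015]
 [-0.011 -0.194 -0.981  1.104]
 [ 0.     0.     0.     1.   ]]
{'time_s': 0.1, 'joint_positions': array([ 5.76671312e+01,  3.02729139e+01,  8.21502933e+01, -8.06916787e-04,
        6.76888453e+01, -1.02270738e+01]), 'qvel': array([ 0.15714275, -0.13819796, -0.14013367, -0.11348818,  0.01895312,
        0.06102927]), 'tau': array([ 1.62622960e-04, -4.40980875e+01, -1.77150142e+01,  6.35664468e-02,
        5.33925800e-02, -4.19518653e-05]), 'position': array([0.23480989, 0.57849355, 0.22167033]), 'tcp_rot': array([[-9.26492418e-01,  3.76312010e-01, -1.03496445e-03],
       [ 3.76313284e-01,  9.26490992e-01, -1.65943511e-03],
       [ 3.34419882e-04, -1.92692492e-03, -9.99998088e-01]]), 'force': array([-0.2456225 ,  0.44546128,  0.45812562]), 'moment': array([-0.00881896, -0.01939939, -0.00771214]), 'opening': 0.9959558089984996}
```

View pics/scene0.png

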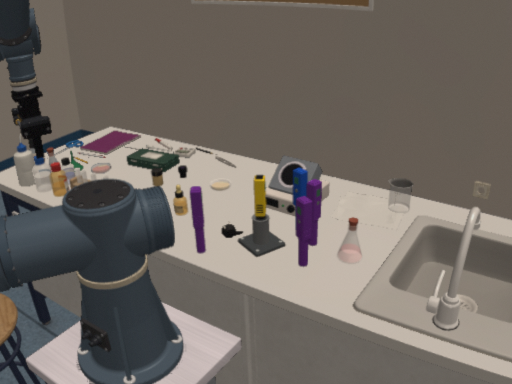

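View pics/top0.png

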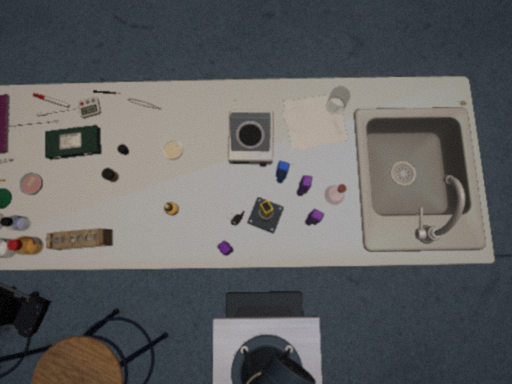

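Scene view: yellow thermometer in its holder at (260,195)–(261,240), disc at (291,175), blue and purple look-alikes around it. Top view: yellow top (266,209), disc (250,134), look-alikes (283,170), (305,184), (315,216), (225,247). The flask is at (336,193), the dropper at (171,208) and the dish at (173,150).

```bash
cat > m.py <<'E'
from h import *
t=cap('top');s=cap('scene')
def comps(c,lo,hi,amin=15):
    m=cv2.inRange(cv2.cvtColor(c['pixels'],cv2.COLOR_BGR2HSV),lo,hi)
    n,l,st,ce=cv2.connectedComponentsWithStats(m);return [(st[i],ce[i],l==i) for i in range(1,n) if st[i][4]>=amin]
for nm,c in(('t',t),('s',s)):
    print(nm,'yel',[(x[0].tolist(),x[1].round(1)) for x in comps(c,(22,150,90),(34,255,255))])
    print(nm,'pur/blue',[(x[0].tolist(),x[1].round(1)) for x in comps(c,(108,130,50),(155,255,255),40)])
# disc
R=[]
for nm,c,(u,v) in(('t',t,(250,134)),('s',s,(291,175))):
    g=cv2.cvtColor(c['pixels'],cv2.COLOR_BGR2GRAY)
    for th in (45,60):
        n,l,st,ce=cv2.connectedComponentsWithStats((g<th).astype(np.uint8));i=l[v,u]
        if i:
            cn=max(cv2.findContours((l==i).astype(np.uint8),0,1)[0],key=cv2.contourArea)
            print(nm,th,st[i],ce[i].round(1),cv2.fitEllipse(cn) if len(cn)>5 else '')
T=cv2.resize(t['pixels'][100:260,210:350],None,fx=4,fy=4,interpolation=2)[:600]
S=cv2.resize(s['pixels'][150:280,170:370],None,fx=4,fy=4,interpolation=2)[:600]
cv2.imwrite('pics/t1.png',T);cv2.imwrite('pics/s1.png',S)
E
python3 m.py
```

```text
t yel [([260, 201, 13, 13, 54], array([266.2, 207.3]))]
t pur/blue [([278, 162, 11, 11, 91], array([282.8, 166.5])), ([303, 177, 7, 10, 48], array([305.9, 181.1])), ([311, 211, 12, 10, 65], array([316.1, 215.2])), ([218, 242, 14, 12, 98], array([224.6, 247.8]))]
s yel [([254, 176, 12, 40, 354], array([259.8, 195.4]))]
s pur/blue [([293, 167, 28, 98, 1615], array([306. , 210.4])), ([191, 187, 13, 65, 515], array([197.5, 216.4]))]
t 45 [240 125  21  20 341] [249.7 134.6] ((249.76083374023438, 134.55018615722656), (19.588590621948242, 20.346038818359375), 99.75982666015625)
t 60 [239 125  22  21 365] [249.7 134.7] ((249.6898193359375, 134.70657348632812), (20.232688903808594, 21.177762985229492), 110.34754943847656)
s 45 [ 282  165   35  100 1061] [300.4 205.3] ((300.66693115234375, 209.6854248046875), (26.534252166748047, 90.03707122802734), 172.86325073242188)
s 60 [ 282  164   39  102 1914] [303.3 208.1] ((303.4362487792969, 208.52261352539062), (33.075042724609375, 96.16449737548828), 173.56407165527344)
```

View pics/t1.png

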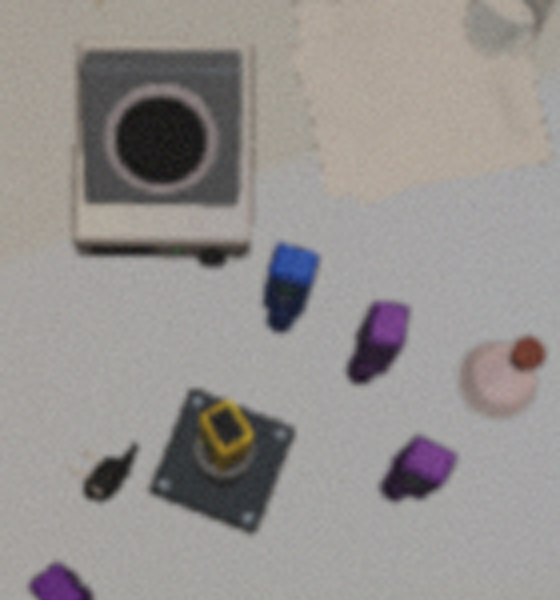

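View pics/s1.png

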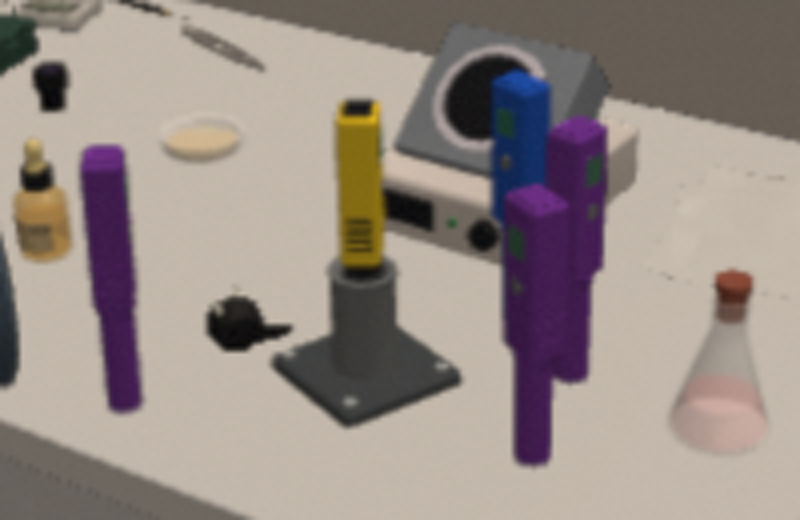

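The crops show the holder foot corners at crop (195,390), (293,430), (255,532), (152,490) and the tilted yellow rectangle of the handle top at about (227,428). The disc ellipse centre in the top view is clean at (249.7,134.6). In the scene view the blue look-alike partly hides the disc.

```bash
cat > m2.py <<'E'
from h import *
t=cap('top');s=cap('scene')
P=lambda x,y,z:plane(t,210+(x+.5)/4-.5,100+(y+.5)/4-.5,z)
f=np.array([P(x,y,.012) for x,y in((195,390),(293,430),(255,532),(152,490))])
print('foot',f.mean(0).round(4),[np.linalg.norm(f[i]-f[i-1]).round(4) for i in range(4)])
h=np.array([P(x,y,.189) for x,y in((202,411),(230,401),(253,437),(222,456))])
for i in range(4):
    d=h[i]-h[i-1];print('edge',np.linalg.norm(d).round(4),np.degrees(np.arctan2(d[1],d[0])).round(0))
m=cv2.inRange(cv2.cvtColor(t['pixels'],cv2.COLOR_BGR2HSV),(18,110,60),(36,255,255))[190:230,250:285]
print(m[10:28,8:26]//255)
print('top centre',h.mean(0).round(4))
D=plane(t,249.72,134.63,.098);print('disc',D.round(4),'scene px',proj(s,D))
c=np.array([P(x,y,.051) for x,y in((80,42),(255,42),(250,243),(76,241))])
for i in range(4):
    d=c[i]-c[i-1];print('case edge',np.linalg.norm(d).round(4),np.degrees(np.arctan2(d[1],d[0])).round(1))
hd=np.array([P(x,y,z) for x,y,z in((85,52,.13),(243,52,.13),(241,204,.051),(78,202,.051))])
print(hd.round(3))
for n,(u,v),z in(('blue',(282.8,165),.177),('pA',(305.9,180),.177),('pB',(316,214),.177),('pC',(224.6,245),.177),('flask',(334,194),.03),('dropper',(171,208),.05)): print(n,plane(t,u,v,z).round(3))
# scene check of holder
top=plane(t,266.5,206.5,.19);print('top of pen in scene',proj(s,top), 'rim',proj(s,f.mean(0)+[0,0,.068]))
E
python3 m2.py
```

```text
foot [ 0.4581 -0.0042  0.012 ] [np.float64(0.0853), np.float64(0.0828), np.float64(0.0848), np.float64(0.0858)]
edge 0.0324 23.0
edge 0.0195 -71.0
edge 0.0281 -149.0
edge 0.0238 121.0
[[0 0 0 0 0 0 0 1 1 1 0 0 0 0 0 0 0 0]
 [0 0 0 0 0 1 1 1 1 1 1 0 0 0 0 0 0 0]
 [0 0 0 1 1 1 1 1 1 1 1 1 0 0 0 0 0 0]
 [0 0 1 1 1 1 1 0 0 0 1 1 1 0 0 0 0 0]
 [0 0 1 1 1 0 0 0 0 0 1 1 1 0 0 0 0 0]
 [0 0 1 1 1 0 0 0 0 0 0 1 1 1 0 0 0 0]
 [0 0 1 1 1 1 0 0 0 0 0 0 1 1 1 0 0 0]
 [0 0 1 1 1 1 0 0 0 0 0 0 1 1 1 0 0 0]
 [0 0 0 1 1 1 1 0 0 0 0 0 1 1 1 1 0 0]
 [0 0 0 1 1 1 1 0 0 0 0 1 1 1 1 1 0 0]
 [0 0 0 0 1 1 1 1 0 1 1 1 1 1 1 0 0 0]
 [0 0 0 0 0 1 1 1 1 1 1 1 1 1 0 0 0 0]
 [0 0 0 0 0 1 1 1 1 1 1 1 1 1 0 0 0 0]
 [0 0 0 0 0 1 1 1 1 1 1 1 1 0 0 0 0 0]
 [0 0 0 0 0 1 1 1 1 1 1 1 0 0 0 0 0 0]
 [0 0 0 0 0 0 1 1 1 1 1 0 0 0 0 0 0 0]
 [0 0 0 0 0 0 1 1 1 0 0 0 0 0 0 0 0 0]
 [0 0 0 0 0 0 0 0 0 0 0 0 0 0 0 0 0 0]]
top centre [ 0.4588 -0.0035  0.189 ]
disc [0.6894 0.0401 0.098 ] scene px [292.04023853 172.90499022]
case edge 0.1645 -1.0
case edge 0.1395 -91.1
case edge 0.1659 177.3
case edge 0.1346 88.3
[[ 0.747  0.094  0.13 ]
 [ 0.745 -0.022  0.13 ]
 [ 0.653 -0.021  0.051]
 [ 0.657  0.106  0.051]]
blue [ 0.572 -0.051  0.177]
pA [ 0.53  -0.112  0.177]
pB [ 0.438 -0.134  0.177]
pC [0.36  0.107 0.177]
flask [ 0.517 -0.217  0.03 ]
dropper [0.478 0.282 0.05 ]
top of pen in scene [259.38188802 176.05054411] rim [260.70541568 216.32600234]
```

```bash
cat > g.py <<'E'
from h import *
from scipy.spatial.transform import Rotation as Ro
import sys
def down(yaw): # tool y at yaw deg, z down
    y=np.array([np.cos(np.radians(yaw)),np.sin(np.radians(yaw)),0]);z=np.array([0,0,-1.]);return np.c_[np.cross(y,z),y,z]
def rel(p,R):
    s=telemetry.read_state();R0=np.array(s['tcp_rot'])
    print((R0.T@(np.array(p)-s['position'])).round(4),Ro.from_matrix(R0.T@R).as_rotvec().round(4))
E
python3 -c "
from g import *
rel((.458,-.004,.28),down(26));print(bot.tcp_to_grasp)"
```

```text
[-0.4259 -0.4562 -0.0575] [-8.000e-04  2.000e-04  7.313e-01]
0.0187
```

>>> servo_tool([
  [[0, 0, -0.03], [0, 0, 0]],
  [[-0.03, -0.03, -0.058], [0, 0, 0.05]],
  [[-0.07, -0.075, -0.058], [0, 0, 0.12]],
  [[-0.11, -0.12, -0.058], [0, 0, 0.2]],
  [[-0.15, -0.16, -0.058], [0, 0, 0.28]],
  [[-0.19, -0.2, -0.058], [0, 0, 0.36]],
  [[-0.23, -0.245, -0.058], [0, 0, 0.44]],
  [[-0.27, -0.29, -0.058], [0, 0, 0.52]],
  [[-0.31, -0.33, -0.058], [0, 0, 0.6]],
  [[-0.35, -0.375, -0.058], [0, 0, 0.66]],
  [[-0.39, -0.418, -0.058], [0, 0, 0.71]],
  [[-0.415, -0.445, -0.058], [0, 0, 0.731]],
], gripper=0.087)

```text
time_s: 1.8
position: [0.4532, 0.008, 0.2808]
tcp_rot: [[-0.436, 0.9, 0.001], [0.9, 0.436, -0.0], [-0.001, 0.001, -1.0]]
force: [0.5, 1.0, -0.6]
opening: 1.005
```

>>> servo_tool([
  [[-0.01, -0.01, 0], [0, 0, 0]],
  [[-0.01, -0.01, 0], [0, 0, 0]],
  [[-0.01, -0.01, 0], [0, 0, 0]],
])

```text
time_s: 2.17
position: [0.4468, -0.0015, 0.2805]
tcp_rot: [[-0.44, 0.898, -0.001], [0.898, 0.44, 0.001], [0.001, -0.0, -1.0]]
force: [0.4, 1.1, 0.2]
opening: 0.999
```

```bash
python3 -c "
from g import *
s=telemetry.read_state();print(s['time_s'],s['position'],s['joint_positions'].round(1),s['force'])
rel((.458,-.004,.135),down(26))
t=cap('scene');x=cap('top')
cv2.imwrite('pics/a.png',np.hstack([cv2.resize(t['pixels'][100:280,160:360],(400,360)),cv2.resize(x['pixels'][100:280,180:380],(400,360))]))"
```

```text
2.175 [ 0.4467576  -0.00151518  0.28054604] [-14.6  11.9 102.1   0.   66.  -40.7] [0.43271258 1.09019375 0.2364185 ]
[-0.0073  0.009   0.1455] [-0.0002 -0.0009  0.0015]
```

View pics/a.png

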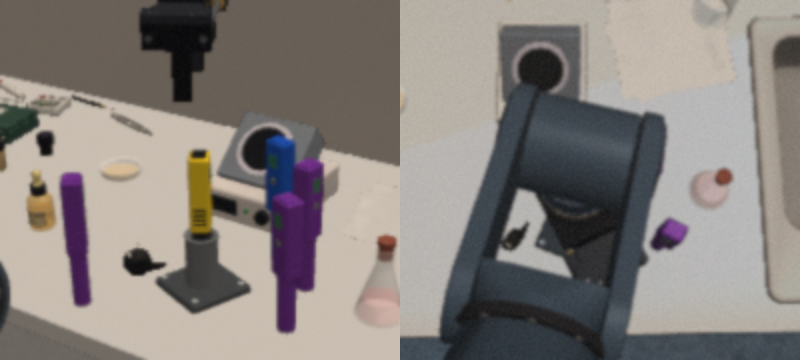

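Left panel: the open gripper hangs above the yellow pen, and nothing has been disturbed. I'll centre it and then descend.

>>> servo_tool([
  [[-0.007, 0.009, 0], [0, 0, 0]],
  [[-0.007, 0.009, 0.015], [0, 0, 0]],
  [[-0.007, 0.009, 0.04], [0, 0, 0]],
  [[-0.007, 0.009, 0.07], [0, 0, 0]],
  [[-0.007, 0.009, 0.1], [0, 0, 0]],
  [[-0.007, 0.009, 0.125], [0, 0, 0]],
  [[-0.007, 0.009, 0.14], [0, 0, 0]],
  [[-0.007, 0.009, 0.145], [0, 0, 0]],
  [[-0.007, 0.009, 0.145], [0, 0, 0]],
  [[-0.007, 0.009, 0.145], [0, 0, 0]],
])

```text
time_s: 3.52
position: [0.4595, -0.0052, 0.1362]
tcp_rot: [[-0.439, 0.899, 0.002], [0.899, 0.439, -0.0], [-0.001, 0.001, -1.0]]
force: [-0.7, 0.0, -0.1]
opening: 1.001
```

```bash
python3 -c "
from g import *
s=telemetry.read_state();print(s['time_s'],s['position'],s['joint_positions'].round(1),s['force'])
t=cap('scene')
cv2.imwrite('pics/b.png',cv2.resize(t['pixels'][150:270,200:340],None,fx=4,fy=4))"
```

```text
3.525 [ 0.45951082 -0.00515737  0.13616235] [-14.6  25.9 110.3   0.   43.7 -40.7] [-0.72877491  0.04479283 -0.13715364]
```

View pics/b.png

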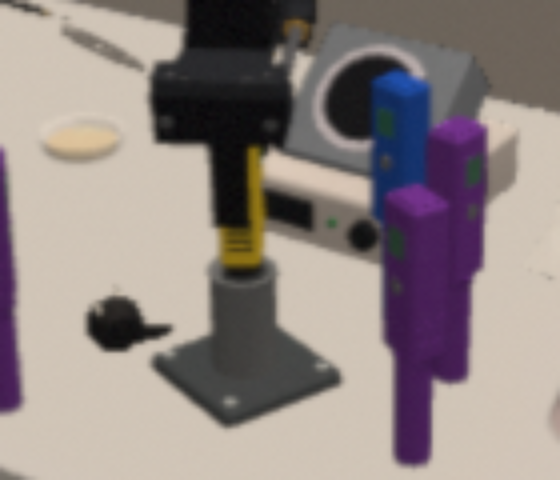

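The fingers straddle the handle: the near finger is in front of the yellow body and the fingertips sit just above its lower end. Closing now.

>>> servo_tool([
  [[0, 0, 0], [0, 0, 0]],
  [[0, 0, 0], [0, 0, 0]],
  [[0, 0, 0], [0, 0, 0]],
  [[0, 0, 0], [0, 0, 0]],
  [[0, 0, 0], [0, 0, 0]],
  [[0, 0, 0], [0, 0, 0]],
  [[0, 0, 0], [0, 0, 0]],
  [[0, 0, 0], [0, 0, 0]],
], gripper=0.0)

```text
time_s: 4.58
position: [0.4588, -0.0051, 0.1355]
tcp_rot: [[-0.439, 0.899, -0.0], [0.899, 0.439, -0.0], [0.0, -0.0, -1.0]]
force: [-0.4, -0.4, -1.2]
opening: 0.368
```

The opening of 0.368 × 87 mm is 32 mm, so it has the handle across its x side. Lifting straight up.

>>> servo_tool([
  [[0, 0, -0.01], [0, 0, 0]],
  [[0, 0, -0.025], [0, 0, 0]],
  [[0, 0, -0.045], [0, 0, 0]],
  [[0, 0, -0.065], [0, 0, 0]],
  [[0, 0, -0.085], [0, 0, 0]],
  [[0, 0, -0.11], [0, 0, 0]],
  [[0, 0, -0.135], [0, 0, 0]],
  [[0, 0, -0.16], [0, 0, 0]],
  [[0, 0, -0.18], [0, 0, 0]],
  [[0, 0, -0.19], [0, 0, 0]],
  [[0, 0, -0.19], [0, 0, 0]],
])

```text
time_s: 5.95
position: [0.4588, -0.0051, 0.3261]
tcp_rot: [[-0.439, 0.899, 0.001], [0.899, 0.439, -0.0], [-0.001, 0.001, -1.0]]
force: [-0.1, 0.2, -0.8]
opening: 0.374
```

```bash
cat >> g.py <<'E'
D=np.array([.6894,.0401,.098]);a=np.radians(-1.6);n=np.array([-np.sin(.698)*np.cos(a),-np.sin(.698)*np.sin(a),np.cos(.698)])
def aim(R0,zn=None):  # turn R0 so that thermometer axis (default -tool z) lies on n
    zn=-R0[:,2] if zn is None else zn
    ax=np.cross(zn,n);return Ro.from_rotvec(ax/np.linalg.norm(ax)*np.arctan2(np.linalg.norm(ax),zn@n)).as_matrix()@R0
E
python3 -c "
from g import *
s=telemetry.read_state();print(s['time_s'],s['position'],s['joint_positions'].round(1),s['force'],s['opening'])
R0=np.array(s['tcp_rot']);Rf=aim(R0)
for d in(.08,.12): print(D+n*(d+.121)); rel(D+n*(d+.121),Rf)
t=cap('scene')
cv2.imwrite('pics/c.png',cv2.resize(t['pixels'][80:270,180:340],None,fx=3,fy=3))"
```

```text
5.95 [ 0.45875457 -0.00510244  0.32605169] [-14.6  10.   96.7  -0.   73.3 -40.7] [-0.09609434  0.17821794 -0.82341452] 0.37353991162880534
[0.56027034 0.04370692 0.25199195]
[-0.0006  0.1126  0.0742] [-0.6176 -0.3228  0.    ]
[0.53457289 0.04442471 0.28263711]
[0.0113 0.0898 0.0435] [-0.6176 -0.3228  0.    ]
```

View pics/c.png

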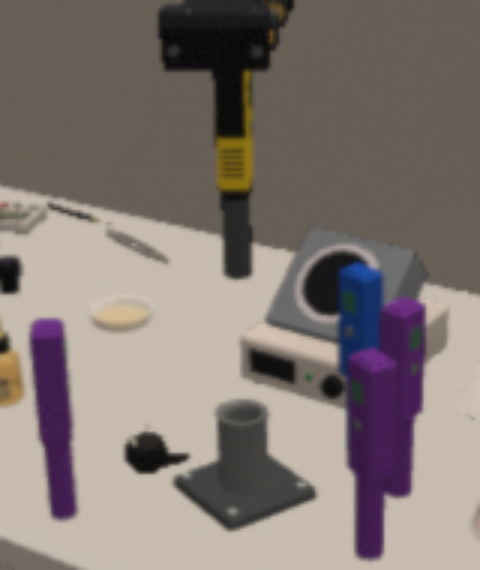

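The pen is out and hanging straight, with its nose well above the rim. Now I'll tilt and translate to a 12 cm standoff first.

>>> servo_tool([
  [[0.001, 0.009, 0.004], [-0.06, -0.032, 0]],
  [[0.002, 0.018, 0.009], [-0.12, -0.065, 0]],
  [[0.003, 0.027, 0.013], [-0.185, -0.097, 0]],
  [[0.004, 0.036, 0.017], [-0.25, -0.13, 0]],
  [[0.006, 0.045, 0.022], [-0.31, -0.16, 0]],
  [[0.007, 0.054, 0.026], [-0.37, -0.195, 0]],
  [[0.008, 0.063, 0.03], [-0.43, -0.225, 0]],
  [[0.009, 0.072, 0.035], [-0.495, -0.26, 0]],
  [[0.01, 0.081, 0.039], [-0.555, -0.29, 0]],
  [[0.011, 0.088, 0.043], [-0.6, -0.315, 0]],
  [[0.011, 0.09, 0.0435], [-0.618, -0.323, 0]],
  [[0.011, 0.09, 0.0435], [-0.618, -0.323, 0]],
])

```text
time_s: 7.5
position: [0.5335, 0.0446, 0.2802]
tcp_rot: [[-0.332, 0.694, 0.639], [0.896, 0.444, -0.017], [-0.295, 0.567, -0.769]]
force: [0.3, 0.1, -1.0]
opening: 0.37
```

```bash
python3 -c "
from g import *
s=telemetry.read_state();R0=np.array(s['tcp_rot']);print(s['time_s'],s['position'],s['joint_positions'].round(1),s['opening'],np.degrees(np.arccos(-R0[:,2]@n)))
rel(D+n*.201,aim(R0))
t=cap('scene');x=cap('top')
nose=np.array(s['position'])+R0[:,2]*.121
print(nose,proj(t,nose),proj(x,nose),proj(t,nose-R0[:,2]*.075))
cv2.imwrite('pics/d.png',np.hstack([cv2.resize(t['pixels'][90:240,190:340],(600,600),interpolation=2)]))
cv2.imwrite('pics/e.png',cv2.resize(x['pixels'][100:250,180:380],(800,600)))"
```

```text
7.5 [0.53346966 0.0446263  0.28022634] [-10.6   9.4 120.5  28.6  12.1 -62.6] 0.3703194925069655 0.29780593073121464
[-0.0014  0.0022  0.0389] [-0.004  -0.0033  0.    ]
[0.61073614 0.04260007 0.18713077] [276.46116482 152.69540582] [248.14859691 150.94273511] [265.88534076 137.67969491]
```

View pics/d.png

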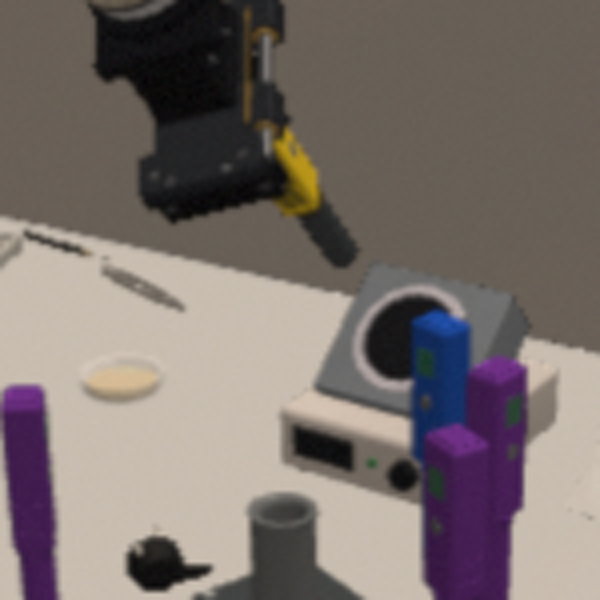

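The nose appears at crop (343,258) against a predicted (346,251), so the pen is rigid in the grip and in line with the disc. Closing in to 8 cm.

>>> servo_tool([
  [[-0.001, 0.001, 0.005], [0, 0, 0]],
  [[-0.001, 0.002, 0.012], [0, 0, 0]],
  [[-0.001, 0.002, 0.02], [0, 0, 0]],
  [[-0.001, 0.002, 0.028], [0, 0, 0]],
  [[-0.001, 0.002, 0.034], [0, 0, 0]],
  [[-0.001, 0.002, 0.037], [0, 0, 0]],
  [[-0.001, 0.002, 0.037], [0, 0, 0]],
  [[-0.001, 0.002, 0.037], [0, 0, 0]],
  [[-0.001, 0.002, 0.037], [0, 0, 0]],
  [[-0.001, 0.002, 0.037], [0, 0, 0]],
  [[-0.001, 0.002, 0.037], [0, 0, 0]],
])

```text
time_s: 8.98
position: [0.5603, 0.0436, 0.2553]
tcp_rot: [[-0.33, 0.692, 0.642], [0.896, 0.444, -0.018], [-0.298, 0.569, -0.766]]
force: [-0.2, -1.2, -1.2]
opening: 0.368
```

```bash
python3 -c "
from g import *
s=telemetry.read_state();R0=np.array(s['tcp_rot']);print(s['time_s'],s['position'],s['qvel'].round(2),s['opening'],np.degrees(np.arccos(-R0[:,2]@n)))
nose=np.array(s['position'])+R0[:,2]*.121
print(nose,'target in tool axes from nose',R0.T@(D-nose))
t=cap('scene');x=cap('top')
for q in (0,.075,.1): print(q,(proj(t,nose-R0[:,2]*q)-[230,90])*4,(proj(x,nose-R0[:,2]*q)-[200,90])*4)
cv2.imwrite('pics/f.png',np.hstack([cv2.resize(t['pixels'][90:200,230:330],(400,440),interpolation=2),cv2.resize(x['pixels'][90:200,200:300],(400,440),interpolation=2)]))"
```

```text
8.975 [0.56025333 0.04358669 0.25525683] [-0.04  0.08 -0.04  0.05 -0.02 -0.01] 0.3683954199448026 0.028068067070756642
[0.63794648 0.04143831 0.16251979] target in tool axes from nose [ 0.00099915 -0.00172896  0.08251104]
0 [208.69330636 271.67847815] [195.03803111 216.84973401]
0.075 [168.12334515 214.34482602] [190.98114755 259.5801262 ]
0.1 [153.75462549 194.07385905] [189.49688914 275.21978004]
```

View pics/f.png

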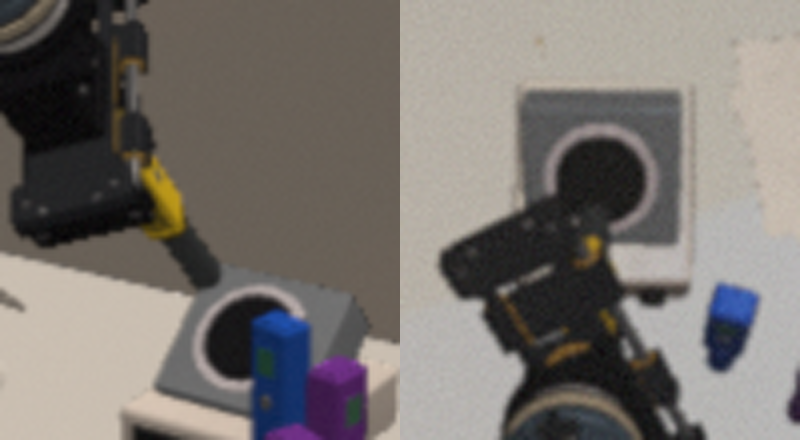

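Left panel: the nose is at (210,277) against a predicted (209,272), clear of the calibrator and pointing at the disc. Right panel: the barrel end is at about (598,215), as predicted (595,217). All within tolerance, so I'm handing in.

```bash
python3 -c "
from g import *
print(order.hand_in());s=telemetry.read_state();print(s['time_s'],s['position'],s['opening'])"
```

```text
the job is handed in; nothing more can be done
None
the job is handed in; nothing more can be done
```

I gripped the yellow thermometer across its 32 mm side and drew it straight up out of the holder. I then tilted it 40° and brought it in along the disc's axis. The job was handed in just after 9 s, with the thermometer still held there; the hand-in reported no verdict.

**Last checks:**
- **Distance:** the nose is about 82 mm from the disc centre and 162 mm above the worktop.
- **Aim:** the axis passes within 2 mm of the disc centre and lies along the estimated disc normal.
- **Grip:** the fingers stayed at 32 mm and the joints were practically still.
- **Surroundings:** the thermometer touched nothing that I could see. The robot passed well clear of the dropper bottle, flask and dish, but I did not measure them again at the end.

**Disagreement:** the nose showed up about 1 pixel from where I calculated it in the final pictures, and the end of the handle was about 3 pixels off in the picture before. This could mean the thermometer slid a few millimetres along its own axis in the grip, which is well inside the allowed 50–120 mm.

The aim figures come from the tool pose and one camera estimate of the disc, good to roughly 3 mm. The disc's tilt is the given 40°, and I measured only its heading.

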